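# Pack the redeemed lot into the felt-lined tray

### The arm

A 7-joint arm with a two-finger parallel gripper is mounted at the origin on the work surface. World frame = base frame: x ahead of the robot, y to its left, z up, the work surface at z = 0. Lengths are in m, angles in rad, forces in N, time in s.
With the tool pointing down it reaches from about 0.35 to 0.9 m from the base axis. Payload 8.1 kg.
Tool frame: the origin (TCP) lies midway between the tips of the shut fingers; the grasp point (between the pads) lies 19 mm behind it; z points along the fingers, y is the line along which they close (so a half turn about z gives the same grasp; the last joint's range is limited). The gripper opens to 92 mm and grips with 3 to 60 N. Pads are 19 mm wide; open, the fingers measure 130 mm over their backs; the gripper's body (75 mm by 190 mm) begins 47 mm behind the grasp point.
Start: joints at [-1.332, 0.434, 0.025, 1.573, -0.012, 1.134, -0.075], TCP at [0.21, 0.589, 0.227] pointing down, gripper open.
Joint ranges: [-2.62, 2.62], [-0.44, 2.09], [-1.27, 1.32], [0.08, 2.57], [-1.32, 4.46], [0.12, 2], [-2.74, 2.74]. Speed limits (rad/s): [2.22, 2.22, 3.01, 3.01, 3.14, 3.14, 3.14].

### API

Orientations are given as a rotation vector (axis times angle).
In Python, from cell import arm gives the robot as it stands.
- The arm moves only by the tool move_arm, never from a script. Its argument "motion" is a list of rows, each an object of numbers: "tx", "ty", "tz": the shift along the tool's x, y, z normalised to -1 to 1, where 1 is 1000 mm; "twist": the turn about the tool's z normalised to -1 to 1, where 1 is pi/2 rad. In form: [{"tx": .., "ty": .., "tz": .., "twist": ..}, ...]. A call has 1 to 12 rows; each row shifts and turns the commanded pose from where the row before left it, along the tool's axes as they then stand; what a row does not reach is not made up. A row lasts 1/10 s, in which the tool goes at most 50 mm and 8.59 degrees, less where a joint would pass 70% of its speed; a pose out of reach is approached as far as the arm can. A call with a number of a shift or a turn outside -1 to 1 is refused whole. A call with a gripper value outside its range is refused whole. "gripper" is the gripper's target within -1 to 1 (shut at 1, half-way at 0, fully open at -1), set as the call begins (left out, the last holds). The fingers move at their own pace and stop on an object; "squeeze" is the grip in N (left out, the last holds). Time passes only in rows, so rows that do not move let the fingers close. It gives the time, the measured TCP pose, the force, the opening and the grip force at its end, in the units of the state.
- arm.observe(): the state, without advancing time (a new reading comes with each control period).
- arm.get_image(name): name is "side" or "top" or "wrist"; returns the picture (420x560x3 uint8, red, green, blue); there is no depth.
- arm.calibration(name): a dict with "K" (3x3 intrinsics, pixels), "T" (4x4, takes a point from camera to world coordinates). Camera axes: x right, y down, z forward; pixel columns grow to the right and rows downward; lengths in m; the calibration is good to about 2 mm. A picture is of the moment at which its call begins: read the wrist's pose just before it. calibration takes no time and is no camera call; for the wrist camera it gives the pose at the moment of the call.
- arm.sign_off(): hands the job in; it is judged then, once.
Trained networks look in the newest picture that a camera, given by its name, has taken for a name from the list of things; names that differ only in an ending like _2 or _b are one class to them, and where a whole thing is asked for, a point or a joint stands for the part that bears it (a point fixed in the world has none). Each returns a list of dicts, best first, with "conf" (0 to 1); they miss things now and then, are a little off and sometimes report something else, mostly with a low value. They report only what shows in the picture. A call takes as long as a camera call. They do not tell look-alikes from the thing itself.
- arm.look_for(camera, query): "point" ([column, row] as shares, 0 to 1, of the picture: columns of its width, rows of its height, amid what is visible of it).
- arm.regions_of(camera, query): "region" (420x560 bool, what is visible of it) and "point" ([column, row] as shares, 0 to 1, of the picture: columns of its width, rows of its height, amid what is visible of it).
- arm.place_of(camera, query): "point" ([column, row] as shares, 0 to 1, of the picture: columns of its width, rows of its height: a listed point, or the origin of a listed thing).
The state is a dict: "clock": time; "joints": joint angles; "dq": joint speeds; "joint_efforts": joint torques, N m; "position": TCP position; "ee_rot": TCP orientation; "force": force on the tool from outside, world axes, zero at the start; "ft_torque": the same for the moment, N m; "width": opening from 0.0 (shut) to 1.0 (fully open); "gripper_force": force on a finger pad.
Only numpy, scipy, OpenCV 4.12 (cv2) and the standard library are available. Lean on these libraries where they do the work, as an engineer would, in place of code of your own. Each camera call takes 0.05 s, during which the arm holds its last target. There are 200 camera calls.

### The job

A customer is redeeming four pieces: pack them into the wooden tray, each standing upright in the middle of its own felt: the copper bell on red, the pewter snuff box on blue, the white porcelain dog on green and the loose brass candlestick on cream. Set each one down without dropping it, and leave the chrome bell and the brown dog, which belong to someone else, where they stand.

Things in the scene. Friction and masses are not known exactly. Their poses are not given: they have to be found in the camera images.
- copper_bell: small hand bell standing mouth down, 80 mm tall, all tarnished reddish-brown copper. Bell body 48 mm in diameter at the foot, narrowing to 18 mm at 42 mm height; above it a round handle 15 mm in diameter from 42 to 72 mm height with a 17 mm ball end. Origin: centre of the underside; z up along the handle. 0.16 kg. To be packed.
- snuff_box: flat closed dark-grey pewter snuff box, 64 mm (x) by 44 mm (y), 28 mm high, edges rounded by 3 mm, a small plain paler plaque on the lid. Lid does not open. Origin: centre of the underside; z up. About 0.13 kg. To be packed.
- white_dog: seated dog on a small plinth, glossy white porcelain with black ears and nose, 66 mm tall. Plinth 50 (x) by 34 mm (y), 6 mm high; torso 28 mm wide (y), x from -12 to +18 mm, 5 to 45 mm height (grip it across y); head 22 mm wide (29 over the ears), 44 to 66 mm height; muzzle points to -x. Origin: centre of the underside; z up. 0.11 kg. To be packed.
- candlestick: short loose brass (yellow) candlestick, 66 mm tall: round foot 52 mm in diameter, 11 mm high; stem 13 mm with a 20 mm bead; at the top a cylindrical candle cup 28 mm in diameter from 46 to 66 mm height (grip here). Origin: centre of the underside; z up. 0.19 kg. To be packed. (The brass piece clamped in the vise at the back is no part of the job.)
- chrome_bell: small hand bell standing mouth down, 80 mm tall, all shiny silvery chrome. Bell body 48 mm in diameter at the foot, narrowing to 18 mm at 42 mm height; above it a round handle 15 mm in diameter from 42 to 72 mm height with a 17 mm ball end. Origin: centre of the underside; z up along the handle. 0.16 kg. Look-alike, not to be moved.
- brown_dog: seated dog on a small plinth, dark brown clay, 66 mm tall. Plinth 50 (x) by 34 mm (y), 6 mm high; torso 28 mm wide (y), x from -12 to +18 mm, 5 to 45 mm height (grip it across y); head 22 mm wide (29 over the ears), 44 to 66 mm height; muzzle points to -x. Origin: centre of the underside; z up. 0.11 kg. Look-alike, not to be moved.
- felt_red: Red felt, 96 x 96 x 3 mm, fixed in one compartment of a fixed dark wooden tray. Origin: centre of its underside, 5 mm above the counter; top at +3 mm; x, y along the tray's sides. Tray: 212 mm square, 2 x 2 compartments 100 mm wide inside, 104 mm between centres, walls 4 mm thick with tops 18 mm above the counter. Which felt lies where varies. Place of the copper bell.
- felt_blue: Blue felt, 96 x 96 x 3 mm, fixed in one compartment of a fixed dark wooden tray. Origin: centre of its underside, 5 mm above the counter; top at +3 mm; x, y along the tray's sides. Tray: 212 mm square, 2 x 2 compartments 100 mm wide inside, 104 mm between centres, walls 4 mm thick with tops 18 mm above the counter. Which felt lies where varies. Place of the snuff box.
- felt_green: Green felt, 96 x 96 x 3 mm, fixed in one compartment of a fixed dark wooden tray. Origin: centre of its underside, 5 mm above the counter; top at +3 mm; x, y along the tray's sides. Tray: 212 mm square, 2 x 2 compartments 100 mm wide inside, 104 mm between centres, walls 4 mm thick with tops 18 mm above the counter. Which felt lies where varies. Place of the white dog.
- felt_cream: Cream (pale yellow) felt, 96 x 96 x 3 mm, fixed in one compartment of a fixed dark wooden tray. Origin: centre of its underside, 5 mm above the counter; top at +3 mm; x, y along the tray's sides. Tray: 212 mm square, 2 x 2 compartments 100 mm wide inside, 104 mm between centres, walls 4 mm thick with tops 18 mm above the counter. Which felt lies where varies. Place of the brass candlestick.
There are look-alikes about, which are no part of the job. What is shaped like the white_dog but purple or turquoise is not meant.

How it is judged:
By the outcome, as a careful person would: the job done as asked, in the order asked, and still so for the second after the job is handed in, with the robot touching nothing.
It also fails if it takes over 96 s, if anything falls off the work surface, if the arm or the gripper's body presses on something with over 40 N, if the wrist force passes 120 N, or if a joint passes its speed limit or range.

## Working session

There is one attempt and no reset: what is moved stays moved. The work goes in short steps, Python scripts to look and compute and a tool call to move; the robot and the scene stay as the last step left them, time stands still between calls to the robot, and variables do not carry over. Pictures are saved under pics/ and viewed, at most 14 in all, crops included, and the job is handed in when it is done.

Besides the shell and the picture viewer there is one more tool, called after "Call:" as name(argument=value, ...) on one line, values as JSON. move_arm: Moves the arm, as the interface text tells. Scaled input: -1 to 1 covers 1000 mm each way for a shift and pi/2 rad each way for a turn. Its arguments: {"type":"object","properties":{"motion":{"type":"array","items":{"type":"object","properties":{"tx":{"type":"number"},"ty":{"type":"number"},"tz":{"type":"number"},"twist":{"type":"number"}}}},"gripper":{"type":"number"},"squeeze":{"type":"number"}},"required":["motion"]}

```bash
mkdir -p pics; ls
python3 - <<'E'
from cell import arm
import cv2
for n in("top","side"):
    cv2.imwrite(f"pics/{n}0.png",arm.get_image(n)[:,:,::-1])
    c=arm.calibration(n);print(n,c["K"],c["T"])
print(arm.observe())
E
```

```text
pics
top [[403.42940693   0.         276.33758387]
 [  0.         403.42940693 209.10184135]
 [  0.           0.           1.        ]] [[-0.00776654 -0.99901086  0.04378339  0.47139386]
 [-0.99996738  0.00785611  0.00187398  0.03580636]
 [-0.0022161  -0.04376741 -0.99903929  1.08663511]
 [ 0.          0.          0.          1.        ]]
side [[462.91684954   0.         275.85231943]
 [  0.         462.91684954 212.3208089 ]
 [  0.           0.           1.        ]] [[-0.84583643 -0.23758561  0.47761261 -0.10314529]
 [-0.53296333  0.41431638 -0.73776149  1.04953429]
 [-0.02260122 -0.87857556 -0.47706831  0.70823046]
 [ 0.          0.          0.          1.        ]]
{'clock': 0.1, 'joints': array([-1.3316028 ,  0.43516838,  0.02496151,  1.57397293, -0.01160074,
        1.13394547, -0.07509787]), 'dq': array([-0.00024731, -0.00098945,  0.00128475, -0.00122132,  0.0006264 ,
       -0.00181449, -0.00062936]), 'joint_efforts': array([ 3.54199605e-03, -6.69113803e+01,  9.88173634e-01, -3.15144110e+01,
       -6.04801322e-02,  3.74361465e-02,  4.71496719e-05]), 'position': array([0.20938449, 0.58843389, 0.22602675]), 'ee_rot': array([-5.34346453e-01, -3.09570205e+00,  2.11196577e-03]), 'force': array([ 0.14799947, -0.28742101,  0.5471195 ]), 'ft_torque': array([ 0.02814448, -0.03273105,  0.00110471]), 'gripper_force': 0.0, 'width': 0.9989549081403327}
```

View pics/top0.png

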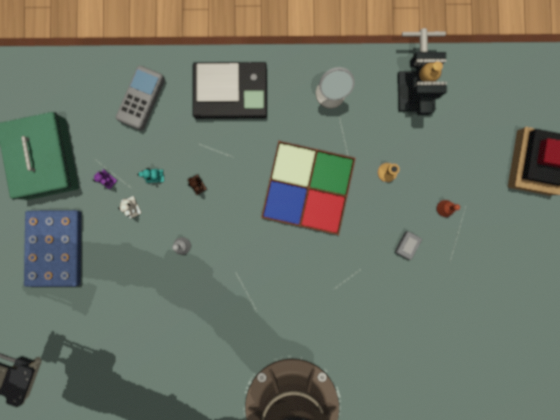

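View pics/side0.png

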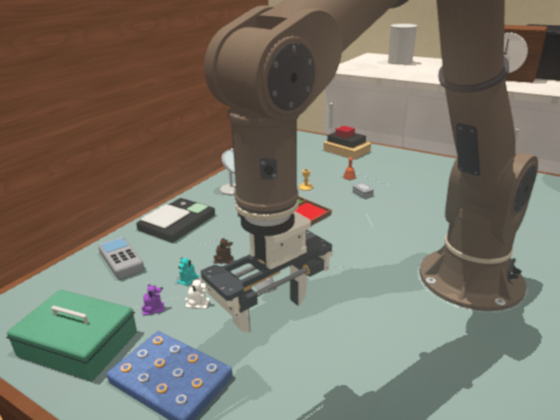

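The top view shows:
- **Felts:** cream (293,165), green (331,174), blue (286,201), red (323,211).
- **Pieces to pack:** copper bell (448,208), snuff box (409,245), candlestick (389,172), white dog (130,207).
- **Look-alikes:** chrome bell (180,246), brown dog (197,185), and the purple and turquoise dogs nearby.

The side view agrees with this layout.

```bash
cat > h.py <<'E'
from cell import arm
import numpy as np, cv2
from scipy.spatial.transform import Rotation as R
def world(cal,px,z):
    K,T=cal["K"],cal["T"]; d=T[:3,:3]@np.linalg.solve(K,[px[0],px[1],1.]); o=T[:3,3]
    return o+d*(z-o[2])/d[2]
def pix(cal,p):
    T=np.linalg.inv(cal["T"]); q=cal["K"]@(T[:3,:3]@np.array(p)+T[:3,3]); return q[:2]/q[2]
def pose():
    s=arm.observe(); M=R.from_rotvec(s["ee_rot"]).as_matrix(); return s,s["position"],M
def goto(x,y,z,yaw=None):
    """tool-frame shift (in units) and twist; yaw = world angle of the tool's closing axis y, mod pi"""
    s,p,M=pose(); cur=np.arctan2(M[1,1],M[0,1])
    sh=M.T@(np.array([x,y,z])-p); out=[]
    tw=0
    if yaw is not None: tw=-((yaw-cur+np.pi/2)%np.pi-np.pi/2)  # tool z is down
    print("yaw %.3f j7 %.2f shift"%(cur,s["joints"][6]),sh.round(4),"twist units %.3f (%.1f deg)"%(tw/(np.pi/2),np.degrees(tw)),"t",s["clock"])
E
python3 - <<'E'
from h import *
arm.get_image("top");c=arm.calibration("top")
for q,z in [("felt_red",.005),("felt_blue",.005),("felt_green",.005),("felt_cream",.005),("copper_bell",0),("snuff_box",0),("white_dog",0),("candlestick",0)]:
    for d in arm.place_of("top",q)[:6]:
        px=np.array(d["point"])*[560,420]; print(q,round(d["conf"],2),px.round(1),world(c,px,z).round(4))
s,p,M=pose();print(M.round(3),p)
cw=arm.calibration("wrist");print(cw["K"],cw["T"], "cam in tool",M.T@(cw["T"][:3,3]-p),(M.T@cw["T"][:3,:3]).round(3))
E
```

```text
felt_red 0.98 [320.3 207.8] [ 0.5213 -0.0802  0.005 ]
felt_red 0.62 [293.7 165. ] [ 0.6374 -0.01    0.005 ]
felt_blue 0.84 [285.5 197.9] [0.5487 0.013  0.005 ]
felt_green 0.91 [330.  173.5] [ 0.6136 -0.1075  0.005 ]
felt_cream 0.94 [296.8 163.6] [ 0.6412 -0.0183  0.005 ]
copper_bell 0.63 [442.9 209.3] [ 0.515  -0.4108  0.    ]
snuff_box 0.92 [407.1 241.5] [ 0.4292 -0.3126  0.    ]
white_dog 0.83 [128.2 206.2] [0.5299 0.4377 0.    ]
white_dog 0.79 [156.9 176.4] [0.6102 0.3605 0.    ]
white_dog 0.68 [107.9 179.7] [0.6022 0.4932 0.    ]
candlestick 0.75 [384.6 173.8] [ 0.6123 -0.2557  0.    ]
[[-0.942  0.335  0.   ]
 [ 0.335  0.942  0.   ]
 [-0.     0.    -1.   ]] [0.20954046 0.5888442  0.22672406]
[[330.08117094   0.         279.35780489]
 [  0.         330.08117094 203.54059391]
 [  0.           0.           1.        ]] [[ 3.34513907e-01  8.99052016e-01  2.82499414e-01  1.32976225e-01]
 [ 9.42390661e-01 -3.19301029e-01 -9.97331187e-02  6.15311084e-01]
 [ 5.37092178e-04  2.99586924e-01 -9.54068858e-01  3.84278360e-01]
 [ 0.00000000e+00  0.00000000e+00  0.00000000e+00  1.00000000e+00]] cam in tool [ 0.08100459 -0.00073191 -0.15755524] [[ 0.001 -0.954 -0.3  ]
 [ 1.     0.001  0.001]
 [-0.001 -0.3    0.954]]
```

Run:
```python
from h import *
im=arm.get_image("top");c=arm.calibration("top")
hsv=cv2.cvtColor(im,cv2.COLOR_RGB2HSV).astype(int);H,S,V=hsv[...,0],hsv[...,1],hsv[...,2]
roi=np.zeros(H.shape,bool);roi[140:236,262:356]=1
ms={"cream":(H>20)&(H<45)&(S>40)&(V>150),"green":(H>45)&(H<75)&(S>150),"blue":(H>105)&(H<130)&(S>150),"red":((H<6)|(H>174))&(S>180)&(V>120)}
W={}
for k,m in ms.items():
    m=m&roi; r,cc=np.nonzero(m); W[k]=world(c,(cc.mean(),r.mean()),.008)[:2]; print(k,m.sum(),cc.mean(),r.mean(),W[k].round(4))
ctr=sum(W.values())/4
u=(W["red"]-W["blue"]+W["green"]-W["cream"])/2; v=(W["cream"]-W["blue"]+W["green"]-W["red"])/2
print("ctr",ctr,"u",np.linalg.norm(u),np.arctan2(u[1],u[0]),"v",np.linalg.norm(v),np.arctan2(v[1],v[0]))
a=(np.arctan2(u[1],u[0])+np.arctan2(v[1],v[0])-np.pi/2)/2; U=np.array([np.cos(a),np.sin(a)])*.052;Vv=np.array([-U[1],U[0]])
print("a",a)
for k,(i,j) in dict(blue=(-1,-1),red=(1,-1),cream=(-1,1),green=(1,1)).items(): print(k,(ctr+i*U+j*Vv).round(4))
goto(.44,-.40,.25,None)
```

```text
cream 1314 293.1339421613394 164.67123287671234 [ 0.6379 -0.0083]
green 0 nan nan [nan nan]
blue 1051 285.11417697431017 202.43767840152236 [0.5363 0.0142]
red 0 nan nan [nan nan]
ctr [nan nan] u nan nan v nan nan
a nan
blue [nan nan]
red [nan nan]
cream [nan nan]
green [nan nan]
yaw 1.229 j7 -0.08 shift [-0.5486 -0.8544 -0.0233] twist units 0.000 (0.0 deg) t 0.6<stdin>:8: RuntimeWarning: Mean of empty slice.
  ret = ret.dtype.type(ret / rcount)
```

Run:
```python
from h import *
im=arm.get_image("top");c=arm.calibration("top")
hsv=cv2.cvtColor(im,cv2.COLOR_RGB2HSV)
for p in [(293,165),(331,174),(286,201),(323,211)]: print(hsv[p[1],p[0]], end=" ")
W={}
for k,p in dict(cream=(293,165),green=(331,174),blue=(286,201),red=(323,211)).items():
    f=np.abs(im.astype(int)-im[p[1],p[0]].astype(int)).sum(2)<90
    n,l,st,ce=cv2.connectedComponentsWithStats(f.astype(np.uint8)); i=l[p[1],p[0]]
    q=cv2.minAreaRect(np.argwhere(l==i)[:,::-1].astype(np.float32))
    W[k]=world(c,ce[i],.008)[:2]; print(k,st[i],ce[i],q,W[k].round(4))
ctr=sum(W.values())/4
u=(W["red"]-W["blue"]+W["green"]-W["cream"])/2; v=(W["cream"]-W["blue"]+W["green"]-W["red"])/2
au,av=np.arctan2(u[1],u[0]),np.arctan2(v[1],v[0])
print("ctr",ctr,"u",np.linalg.norm(u),au,"v",np.linalg.norm(v),av)
a=(au+av-np.pi/2)/2; U=np.array([np.cos(a),np.sin(a)])*.052;Vv=np.array([-U[1],U[0]])
for k,(i,j) in dict(blue=(-1,-1),red=(1,-1),cream=(-1,1),green=(1,1)).items(): print(k,(ctr+i*U+j*Vv).round(4))
```

```text
[ 36  43 215] [ 65 135 134] [113 153 155] [  0 172 191] cream [ 273  145   41   40 1207] [293.10190555 164.66777133] ((293.0941162109375, 164.57647705078125), (34.92580795288086, 34.7088737487793), 12.528807640075684) [ 0.6379 -0.0082]
green [ 310  152   43   43 1350] [330.81407407 172.9437037 ] ((330.2823181152344, 172.72940063476562), (38.17975997924805, 36.661251068115234), 12.52880859375) [ 0.6147 -0.1092]
blue [ 264  181   42   43 1327] [284.65033911 202.1838734 ] ((284.688232421875, 202.1529541015625), (36.55278015136719, 36.444313049316406), 12.528807640075684) [0.537  0.0154]
red [ 301  190   43   43 1383] [322.28561099 210.97613883] ((322.2881774902344, 210.95294189453125), (37.63743209838867, 37.31203079223633), 12.52880859375) [ 0.5127 -0.085 ]
ctr [ 0.57558609 -0.04675908] u 0.10353009527120413 -1.8024223909534935 v 0.10423419534215712 -0.23137171938592715
blue [0.5369 0.0158]
red [ 0.513  -0.0854]
cream [ 0.6381 -0.0081]
green [ 0.6143 -0.1093]
```

Call:
move_arm(motion=[{"tz":-0.03},{"tx":-0.03,"ty":-0.04},{"tx":-0.03,"ty":-0.04},{"tx":-0.03,"ty":-0.04},{"tx":-0.03,"ty":-0.04},{"tx":-0.03,"ty":-0.04},{"tx":-0.03,"ty":-0.04},{"tx":-0.03,"ty":-0.04},{"tx":-0.03,"ty":-0.04},{"tx":-0.03,"ty":-0.04}], gripper=-1)

```text
invalid input
```

Call:
move_arm(motion=[{"tx":0,"ty":0,"tz":-0.03,"twist":0},{"tx":-0.03,"ty":-0.04,"tz":0,"twist":0},{"tx":-0.03,"ty":-0.04,"tz":0,"twist":0},{"tx":-0.03,"ty":-0.04,"tz":0,"twist":0},{"tx":-0.03,"ty":-0.04,"tz":0,"twist":0},{"tx":-0.03,"ty":-0.04,"tz":0,"twist":0},{"tx":-0.03,"ty":-0.04,"tz":0,"twist":0},{"tx":-0.03,"ty":-0.04,"tz":0,"twist":0}])

```text
clock: 1.45
position: [0.3138, 0.2527, 0.257]
ee_rot: [0.534, 3.095, 0.001]
force: [1.3, 0.3, 0.1]
width: 1.001
gripper_force: 0.0
```

Run:
```python
from h import *
goto(.515,-.411,.2,1.339)
```

```text
yaw 1.229 j7 0.43 shift [-0.412  -0.5579  0.0565] twist units -0.070 (-6.3 deg) t 1.45
```

Call:
move_arm(motion=[{"tx":-0.03,"ty":-0.04,"tz":0,"twist":0},{"tx":-0.03,"ty":-0.04,"tz":0,"twist":0},{"tx":-0.03,"ty":-0.04,"tz":0,"twist":0},{"tx":-0.03,"ty":-0.04,"tz":0,"twist":0},{"tx":-0.03,"ty":-0.04,"tz":0,"twist":0},{"tx":-0.03,"ty":-0.04,"tz":0,"twist":0},{"tx":-0.03,"ty":-0.04,"tz":0,"twist":0},{"tx":-0.03,"ty":-0.04,"tz":0,"twist":0},{"tx":-0.03,"ty":-0.04,"tz":0,"twist":0},{"tx":-0.03,"ty":-0.04,"tz":0,"twist":0},{"tx":-0.03,"ty":-0.04,"tz":0,"twist":0},{"tx":-0.03,"ty":-0.04,"tz":0.02,"twist":-0.07}])

```text
clock: 2.65
position: [0.4925, -0.3178, 0.2397]
ee_rot: [0.361, 3.117, -0.002]
force: [0.9, 1.5, 1.3]
width: 1.002
gripper_force: 0.0
```

Run:
```python
from h import *
im=arm.get_image("wrist");c=arm.calibration("wrist")
cv2.imwrite("pics/w1.png",im[:,:,::-1])
for q in("copper_bell","snuff_box"):
    for d in arm.place_of("wrist",q): 
        px=np.array(d["point"])*[560,420];print(q,d["conf"],px,world(c,px,0))
goto(.515,-.411,.2,1.339)
```

```text
copper_bell 0.57 [210.392 208.11 ] [ 0.51790907 -0.42217736  0.        ]
copper_bell 0.17 [337.288 249.984] [ 0.60945956 -0.27674395  0.        ]
snuff_box 0.65 [269.976 110.586] [ 0.41971104 -0.32228004  0.        ]
yaw 1.334 j7 2.12 shift [-0.0469 -0.0838  0.0367] twist units -0.003 (-0.3 deg) t 2.8
```

View pics/w1.png

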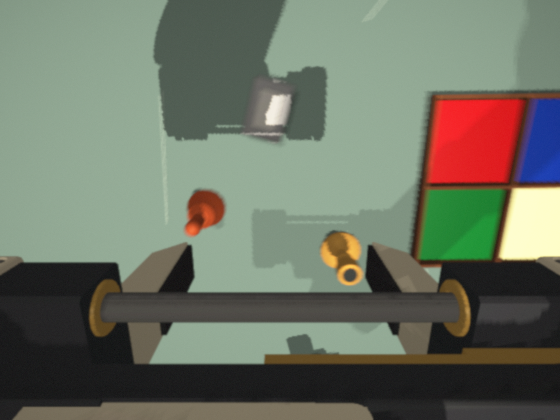

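The wrist view shows the bell foot at (206,209) with its ball at (193,228), the snuff box at (268,107) and the candlestick at (341,250). I'll match rendered silhouettes to these.

```bash
cat >> h.py <<'E'
def cyl(r1,z1,r2,z2):
    t=np.linspace(0,2*np.pi,40)[:-1]; return np.vstack([np.c_[r*np.cos(t),r*np.sin(t),0*t+z] for r,z in((r1,z1),(r2,z2))])
def box(x0,x1,y,z0,z1): return np.array([[a,b*y,c] for a in(x0,x1) for b in(-1,1) for c in(z0,z1)])
PARTS=dict(bell=[cyl(.024,0,.009,.042),cyl(.0075,.042,.0075,.072),cyl(.0085,.068,.0085,.078)],
 stick=[cyl(.026,0,.026,.011),cyl(.0065,.011,.0065,.046),cyl(.010,.025,.010,.033),cyl(.014,.046,.014,.066)],
 box=[box(-.032,.032,.022,0,.028)],
 dog=[box(-.025,.025,.017,0,.006),box(-.012,.018,.014,.005,.045),box(-.016,.008,.011,.044,.066)])
def sil(cal,kind,x,y,yaw=0,z0=0):
    m=np.zeros((420,560),np.uint8); Rz=R.from_euler("z",yaw).as_matrix()
    for P in PARTS[kind]:
        Q=P@Rz.T+[x,y,z0]; px=np.array([pix(cal,q) for q in Q]).astype(np.float32)
        cv2.fillConvexPoly(m,np.round(cv2.convexHull(px)).astype(np.int32),1)
    return m.astype(bool)
def blob(im,seed,cond):
    n,l,st,ce=cv2.connectedComponentsWithStats(cv2.morphologyEx(cond.astype(np.uint8),cv2.MORPH_CLOSE,np.ones((5,5)))); i=l[seed[1],seed[0]]
    print("blob",st[i],ce[i].round(1)); return l==i
def fit(cal,mask,kind,x0,yaws=(0,),z0=0):
    from scipy.optimize import minimize
    best=None
    for yw in yaws:
        f=lambda v:-(lambda s:(s&mask).sum()/(s|mask).sum())(sil(cal,kind,v[0]/100,v[1]/100,v[2],z0))
        r=minimize(f,[x0[0]*100,x0[1]*100,yw],method="Nelder-Mead",options=dict(initial_simplex=np.array([x0[0]*100,x0[1]*100,yw])+np.array([[0,0,0],[1,0,0],[0,1,0],[0,0,.3]])))
        print("  yaw0 %.2f -> x %.4f y %.4f yaw %.3f iou %.3f"%(yw,r.x[0]/100,r.x[1]/100,r.x[2],-r.fun))
        if best is None or r.fun<best.fun: best=r
    return best.x[0]/100,best.x[1]/100,best.x[2]
E
python3 - <<'E'
from h import *
im=arm.get_image("wrist");c=arm.calibration("wrist")
H,S,V=[a.astype(int) for a in cv2.split(cv2.cvtColor(im,cv2.COLOR_RGB2HSV))]
print("cam",c["T"][:3,3])
x,y,_=fit(c,blob(im,(206,205),((H<10)|(H>172))&(S>120)),"bell",(.518,-.42))
s=blob(im,(341,250),(H>10)&(H<30)&(S>130)); fit(c,s,"stick",(.61,-.26))
b=blob(im,(268,107),(S<50)); fit(c,b,"box",(.42,-.315),(0,.8,1.5,2.3))
goto(x,y,.15,1.339)
E
```

```text
cam [ 0.41112514 -0.29794801  0.39499774]
blob [ 188  193   40   47 1293] [206.6 214.6]
  yaw0 0.00 -> x 0.5205 y -0.4159 yaw -0.033 iou 0.895
blob [ 325  236   43   54 1410] [346.2 258.8]
  yaw0 0.00 -> x 0.6181 y -0.2604 yaw 0.035 iou 0.805
blob [     0      0    560    420 194179] [256.4 200.1]
  yaw0 0.00 -> x 0.3442 y -0.2835 yaw 1.318 iou 0.018
  yaw0 0.80 -> x 0.3505 y -0.2722 yaw 1.404 iou 0.018
  yaw0 1.50 -> x 0.3449 y -0.2689 yaw 1.317 iou 0.018
  yaw0 2.30 -> x 0.3486 y -0.3005 yaw 2.934 iou 0.017
yaw 1.335 j7 2.11 shift [-0.0533 -0.0898  0.0872] twist units -0.002 (-0.2 deg) t 2.85
```

Call:
move_arm(motion=[{"tx":-0.018,"ty":-0.03,"tz":0.01,"twist":0},{"tx":-0.018,"ty":-0.03,"tz":0.02,"twist":0},{"tx":-0.0173,"ty":-0.0298,"tz":0.02,"twist":0},{"tx":0,"ty":0,"tz":0.03,"twist":0},{"tx":0,"ty":0,"tz":0,"twist":0}])

```text
clock: 3.35
position: [0.5211, -0.4114, 0.155]
ee_rot: [-0.362, -3.116, -0.006]
force: [0.2, 0.5, -0.1]
width: 0.999
gripper_force: 0.0
```

Run:
```python
from h import *
im=arm.get_image("wrist");c=arm.calibration("wrist")
cv2.imwrite("pics/w2.png",im[:,:,::-1])
H,S,V=[a.astype(int) for a in cv2.split(cv2.cvtColor(im,cv2.COLOR_RGB2HSV))]
px=pix(c,(.5205,-.4159,.02)).astype(int);print(px)
x,y,_=fit(c,blob(im,px,((H<10)|(H>172))&(S>120)),"bell",(.5205,-.4159))
goto(x,y,.044,1.339);print(arm.observe()["position"])
```

```text
[274 191]
blob [ 249  163   48   57 1982] [272.5 188.9]
  yaw0 0.00 -> x 0.5207 y -0.4183 yaw 0.311 iou 0.923
yaw 1.340 j7 2.29 shift [-0.0006 -0.007   0.1132] twist units 0.001 (0.1 deg) t 3.4
[ 0.52195696 -0.41166527  0.15724429]
```

View pics/w2.png

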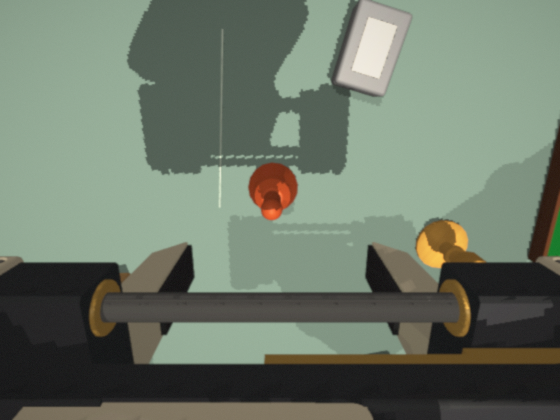

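The bell sits between the fingers at (272,189), so I'll descend and grip it.

Call:
move_arm(motion=[{"tx":-0.0006,"ty":-0.007,"tz":0.04,"twist":0},{"tx":0,"ty":0,"tz":0.04,"twist":0},{"tx":0,"ty":0,"tz":0.033,"twist":0},{"tx":0,"ty":0,"tz":0,"twist":0}])

```text
clock: 3.8
position: [0.5206, -0.4176, 0.0432]
ee_rot: [-0.36, -3.117, -0.006]
force: [-0.0, 0.7, 0.2]
width: 1.005
gripper_force: 0.0
```

Call:
move_arm(motion=[{"tx":0,"ty":0,"tz":0,"twist":0},{"tx":0,"ty":0,"tz":0,"twist":0},{"tx":0,"ty":0,"tz":0,"twist":0},{"tx":0,"ty":0,"tz":0,"twist":0},{"tx":0,"ty":0,"tz":0,"twist":0},{"tx":0,"ty":0,"tz":0,"twist":0},{"tx":0,"ty":0,"tz":0,"twist":0},{"tx":0,"ty":0,"tz":0,"twist":0}], gripper=1, squeeze=20)

```text
clock: 4.6
position: [0.5208, -0.4215, 0.0451]
ee_rot: [-0.364, -3.12, -0.0]
force: [0.5, 0.4, -0.5]
width: 0.354
gripper_force: 0.0
```

Run:
```python
from h import *
im=arm.get_image("wrist")
cv2.imwrite("pics/w3.png",im[:,:,::-1])
goto(.513,-.0854,.20,1.339);s=arm.observe();print(s["position"],s["width"],s["gripper_force"],s["force"])
```

```text
yaw 1.339 j7 2.37 shift [ 0.0849  0.3253 -0.1549] twist units -0.000 (-0.0 deg) t 4.65
[ 0.52079218 -0.42143957  0.04503878] 0.31143972643713397 0.0 [ 0.00718416 -0.1907413   0.31626818]
```

Still closing; a few more rows.

Call:
move_arm(motion=[{"tx":0,"ty":0,"tz":0,"twist":0},{"tx":0,"ty":0,"tz":0,"twist":0},{"tx":0,"ty":0,"tz":0,"twist":0},{"tx":0,"ty":0,"tz":0,"twist":0},{"tx":0,"ty":0,"tz":0,"twist":0}])

```text
clock: 5.15
position: [0.5208, -0.4214, 0.045]
ee_rot: [-0.363, -3.12, -0.0]
force: [0.2, -0.7, -1.5]
width: 0.166
gripper_force: 20.0
```

Call:
move_arm(motion=[{"tx":0,"ty":0,"tz":-0.02,"twist":0},{"tx":0,"ty":0,"tz":-0.04,"twist":0},{"tx":0,"ty":0,"tz":-0.04,"twist":0},{"tx":0.01,"ty":0.04,"tz":0,"twist":0},{"tx":0.01,"ty":0.04,"tz":0,"twist":0},{"tx":0.01,"ty":0.04,"tz":0,"twist":0},{"tx":0.01,"ty":0.04,"tz":0,"twist":0},{"tx":0.01,"ty":0.04,"tz":0,"twist":0},{"tx":0.01,"ty":0.04,"tz":0,"twist":0},{"tx":0.01,"ty":0.04,"tz":0,"twist":0},{"tx":0.01,"ty":0.04,"tz":0,"twist":0},{"tx":0,"ty":0,"tz":0,"twist":0}])

```text
clock: 6.35
position: [0.5166, -0.0846, 0.1446]
ee_rot: [-0.35, -3.12, -0.005]
force: [0.5, 0.7, -1.6]
width: 0.169
gripper_force: 20.0
```

```bash
cat > tray.py <<'E'
from h import *
def tray(cam,im=None):
    im=arm.get_image(cam) if im is None else im; c=arm.calibration(cam)
    H,S,V=[a.astype(int) for a in cv2.split(cv2.cvtColor(im,cv2.COLOR_RGB2HSV))]
    return im,c,H,S,V
E
python3 - <<'E'
from h import *
im=arm.get_image("wrist");c=arm.calibration("wrist");cv2.imwrite("pics/w4.png",im[:,:,::-1])
for k,p in dict(blue=(.5369,.0158),red=(.513,-.0854),cream=(.6381,-.0081),green=(.6143,-.1093)).items(): print(k,pix(c,(*p,.008)))
goto(.513,-.0854,.052,1.339);s=arm.observe();print(s["position"],s["width"],s["gripper_force"])
E
```

```text
blue [394.36200155 188.11469413]
red [281.63827616 187.4438812 ]
cream [383.02739251 287.1510519 ]
green [280.76652709 286.74636327]
yaw 1.345 j7 1.78 shift [0.0041 0.0016 0.093 ] twist units 0.004 (0.3 deg) t 6.4
[ 0.51670969 -0.08807241  0.14497832] 0.17084631356311375 19.996384754776955
```

View pics/w4.png

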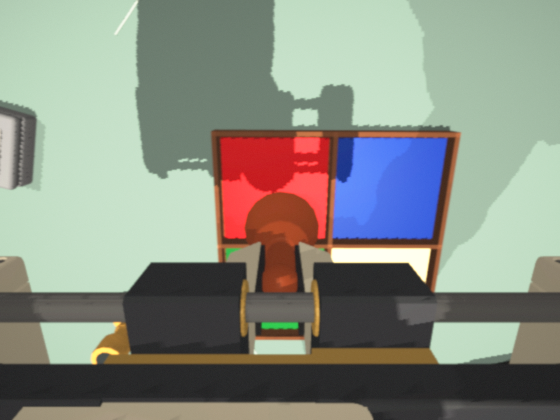

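The tray in this wrist view sits about 5 px left of its predicted place: red spans columns 219–331, against a predicted centre of 281. I'll measure it from here.

Run:
```python
from h import *
im=arm.get_image("wrist");c=arm.calibration("wrist");s,p,M=pose()
H,S,V=[a.astype(int) for a in cv2.split(cv2.cvtColor(im,cv2.COLOR_RGB2HSV))]
print("outer",[world(c,q,.018)[:2].round(4) for q in((212,131),(458,134))])
def corners(m):
    q=np.argwhere(m)[:,::-1].astype(np.float32); 
    a=cv2.approxPolyDP(cv2.convexHull(q),12,True)[:,0]; return a
for k,m,sd in(("blue",(H>105)&(H<130)&(S>120),(390,190)),("red",((H<5)|(H>175))&(S>150)&(V>90),(240,190))):
    b=blob(im,sd,m); a=corners(b); w=np.array([world(c,q,.008)[:2] for q in a]); print(k,a.tolist(),w.round(4).tolist(),w.mean(0))
print("TCP",p, pix(c,(p[0],p[1],.008)))
```

```text
outer [array([ 0.4492, -0.1338]), array([0.4989, 0.0687])]
blob [  337   136   115   102 10543] [391.8 185.6]
blue [[451.0, 137.0], [434.0, 237.0], [337.0, 236.0], [344.0, 136.0]] [[0.5022, 0.0675], [0.5948, 0.0444], [0.5725, -0.0468], [0.48, -0.0241]] [0.53737461 0.0102531 ]
blob [ 224  135  110  103 8081] [277.6 174.9]
red [[333.0, 136.0], [328.0, 237.0], [228.0, 236.0], [224.0, 136.0]] [[0.4778, -0.0335], [0.5715, -0.0555], [0.5486, -0.1494], [0.4561, -0.1269]] [ 0.51351975 -0.09132667]
TCP [ 0.51668984 -0.09051131  0.14524717] [279.89489453 191.64935032]
```

Call:
move_arm(motion=[{"tx":0,"ty":0,"tz":0,"twist":0},{"tx":0,"ty":0,"tz":0,"twist":0}])

```text
clock: 6.65
position: [0.5165, -0.0933, 0.1453]
ee_rot: [0.367, 3.12, -0.001]
force: [-1.1, 0.2, -2.1]
width: 0.165
gripper_force: 20.0
```

```bash
cat >> h.py <<'E'
FM=dict(blue=lambda H,S,V:(H>105)&(H<130)&(S>120),red=lambda H,S,V:((H<5)|(H>175))&(S>150)&(V>90),green=lambda H,S,V:(H>55)&(H<78)&(S>125)&(V>60),cream=lambda H,S,V:(H>22)&(H<45)&(S>30)&(V>130))
def felt(im,c,k,approx):
    H,S,V=[a.astype(int) for a in cv2.split(cv2.cvtColor(im,cv2.COLOR_RGB2HSV))]
    m=FM[k](H,S,V)
    b=blob(im,pix(c,(*approx,.008)).astype(int),m); a=cv2.approxPolyDP(cv2.convexHull(np.argwhere(b)[:,::-1].astype(np.float32)),12,True)[:,0]
    w=np.array([world(c,q,.008)[:2] for q in a]); print(k,a.tolist(),w.round(4).tolist(),"mean",w.mean(0).round(4),"sides",np.linalg.norm(w-np.roll(w,1,0),axis=1).round(4)); return w.mean(0)
E
python3 - <<'E'
from h import *
c0=arm.calibration("wrist");im=arm.get_image("wrist");s,p,M=pose()
print(felt(im,c0,"blue",(.537,.012)),felt(im,c0,"red",(.506,-.12)),p)
for _ in range(4): arm.get_image("wrist"); print(arm.observe()["position"])
E
```

```text
blob [  344   133   114   103 10554] [398.2 183.2]
blue [[457.0, 134.0], [442.0, 234.0], [344.0, 234.0], [350.0, 134.0]] [[0.5015, 0.07], [0.5939, 0.0489], [0.572, -0.043], [0.4797, -0.0214]] mean [0.5368 0.0136] sides [0.094  0.0948 0.0945 0.0948]
blob [ 230  134  110  103 8209] [285.9 173.5]
red [[339.0, 135.0], [335.0, 235.0], [235.0, 235.0], [231.0, 135.0]] [[0.4783, -0.0309], [0.5711, -0.0517], [0.5487, -0.1456], [0.4564, -0.1233]] mean [ 0.5136 -0.0879] sides [0.0949 0.095  0.0965 0.095 ]
[0.53679111 0.01364209] [ 0.51361615 -0.0878556 ] [ 0.51646321 -0.09316215  0.14526059]
[ 0.51646719 -0.09297265  0.14522577]
[ 0.51647865 -0.09275317  0.14518355]
[ 0.51649116 -0.09248973  0.14515972]
[ 0.51651315 -0.09230038  0.14514616]
```

Run:
```python
from h import *
goto(.5135,-.0875,.053,1.339)
```

```text
yaw 1.338 j7 1.78 shift [0.004  0.004  0.0921] twist units -0.001 (-0.1 deg) t 6.9
```

Call:
move_arm(motion=[{"tx":0.004,"ty":0.004,"tz":0.03,"twist":0},{"tx":0,"ty":0,"tz":0.03,"twist":0},{"tx":0,"ty":0,"tz":0.015,"twist":0},{"tx":0,"ty":0,"tz":0.01,"twist":0},{"tx":0,"ty":0,"tz":0,"twist":0},{"tx":0,"ty":0,"tz":0,"twist":0}])

```text
clock: 7.5
position: [0.514, -0.0872, 0.0607]
ee_rot: [0.364, 3.12, -0.0]
force: [-0.2, -0.6, -2.5]
width: 0.165
gripper_force: 20.0
```

Call:
move_arm(motion=[{"tx":0,"ty":0,"tz":0.003,"twist":0},{"tx":0,"ty":0,"tz":0.003,"twist":0},{"tx":0,"ty":0,"tz":0.001,"twist":0},{"tx":0,"ty":0,"tz":0,"twist":0}])

```text
clock: 7.9
position: [0.5136, -0.0867, 0.0532]
ee_rot: [0.363, 3.121, 0.0]
force: [1.4, 0.4, -2.5]
width: 0.166
gripper_force: 20.0
```

Call:
move_arm(motion=[{"tx":0,"ty":0,"tz":0.001,"twist":0},{"tx":0,"ty":0,"tz":0,"twist":0}])

```text
clock: 8.1
position: [0.5141, -0.0868, 0.0525]
ee_rot: [0.363, 3.12, 0.0]
force: [1.0, 0.6, 2.3]
width: 0.165
gripper_force: 20.0
```

Call:
move_arm(motion=[{"tx":0,"ty":0,"tz":0,"twist":0},{"tx":0,"ty":0,"tz":0,"twist":0},{"tx":0,"ty":0,"tz":0,"twist":0},{"tx":0,"ty":0,"tz":0,"twist":0},{"tx":0,"ty":0,"tz":0,"twist":0},{"tx":0,"ty":0,"tz":-0.02,"twist":0},{"tx":0,"ty":0,"tz":-0.04,"twist":0},{"tx":0,"ty":0,"tz":-0.045,"twist":0},{"tx":0,"ty":0,"tz":-0.045,"twist":0}], gripper=-0.2)

```text
clock: 9.0
position: [0.513, -0.087, 0.2036]
ee_rot: [-0.364, -3.119, 0.001]
force: [1.3, 0.2, -0.3]
width: 0.599
gripper_force: 0.0
```

Run:
```python
from h import *
goto(.423,-.318,.18,1.339)
```

```text
yaw 1.338 j7 1.71 shift [ 0.0344 -0.2455  0.0238] twist units -0.000 (-0.0 deg) t 9.0
```

Call:
move_arm(motion=[{"tx":0.006,"ty":-0.045,"tz":0,"twist":0},{"tx":0.006,"ty":-0.045,"tz":0,"twist":0},{"tx":0.006,"ty":-0.045,"tz":0,"twist":0},{"tx":0.006,"ty":-0.045,"tz":0.005,"twist":0},{"tx":0.006,"ty":-0.04,"tz":0.01,"twist":0},{"tx":0.004,"ty":-0.025,"tz":0.008,"twist":0},{"tx":0,"ty":0,"tz":0,"twist":0},{"tx":0,"ty":0,"tz":0,"twist":0},{"tx":0,"ty":0,"tz":0,"twist":0}])

```text
clock: 9.9
position: [0.4249, -0.3164, 0.1792]
ee_rot: [0.361, 3.121, 0.001]
force: [-0.0, 0.3, 0.6]
width: 0.599
gripper_force: 0.0
```

Run:
```python
from h import *
c=arm.calibration("wrist");im=arm.get_image("wrist");cv2.imwrite("pics/w5.png",im[:,:,::-1])
r=arm.regions_of("wrist","snuff_box"); 
m=r[0]["region"]; print(len(r),r[0]["conf"],m.sum(),cv2.minAreaRect(np.argwhere(m)[:,::-1].astype(np.float32)))
x,y,w=fit(c,m,"box",world(c,np.array(r[0]["point"])*[560,420],.014),(0,.8,1.57,2.3))
goto(x,y,.1,w+np.pi/2); print(arm.observe()["position"])
```

```text
1 0.84 3131 ((283.7137451171875, 179.44346618652344), (46.86542510986328, 68.70563507080078), 16.144338607788086)
  yaw0 0.00 -> x 0.4199 y -0.3120 yaw -0.518 iou 0.957
  yaw0 0.80 -> x 0.4204 y -0.3124 yaw -0.493 iou 0.966
  yaw0 1.57 -> x 0.4197 y -0.3119 yaw 2.636 iou 0.966
  yaw0 2.30 -> x 0.4203 y -0.3123 yaw 2.654 iou 0.969
yaw 1.341 j7 2.24 shift [0.0056 0.0027 0.0793] twist units 0.164 (14.8 deg) t 10.0
[ 0.42505437 -0.31626085  0.179276  ]
```

View pics/w5.png

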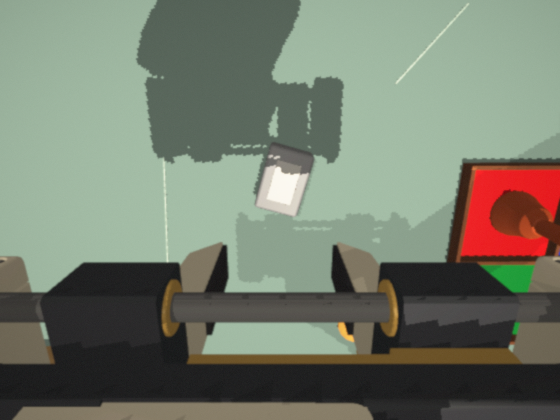

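The box is at (285,180) with its short axis close to the closing line. I'll align, open fully and descend.

Call:
move_arm(motion=[{"tx":0.0056,"ty":0.0027,"tz":0.02,"twist":0},{"tx":0,"ty":0,"tz":0.02,"twist":0.082},{"tx":0,"ty":0,"tz":0.02,"twist":0.083},{"tx":0,"ty":0,"tz":0.02,"twist":0},{"tx":0,"ty":0,"tz":0,"twist":0},{"tx":0,"ty":0,"tz":0,"twist":0},{"tx":0,"ty":0,"tz":0,"twist":0}], gripper=-0.8)

```text
clock: 10.7
position: [0.4201, -0.3137, 0.1002]
ee_rot: [0.762, 3.046, -0.0]
force: [-0.7, 0.0, 0.0]
width: 0.896
gripper_force: 0.0
```

Run:
```python
from h import *
c=arm.calibration("wrist");im=arm.get_image("wrist")
r=arm.regions_of("wrist","snuff_box"); 
m=r[0]["region"]; print(r[0]["conf"],m.sum())
x,y,w=fit(c,m,"box",(.42,-.312),(1.57,2.3,2.6))
goto(x,y,.006,w+np.pi/2); print(arm.observe()["position"])
```

```text
0.57 5058
  yaw0 1.57 -> x 0.4202 y -0.3111 yaw 2.666 iou 0.927
  yaw0 2.30 -> x 0.4207 y -0.3119 yaw 2.672 iou 0.929
  yaw0 2.60 -> x 0.4209 y -0.3116 yaw 2.639 iou 0.930
yaw 1.080 j7 2.12 shift [0.0004 0.0023 0.0942] twist units 0.008 (0.7 deg) t 10.8
[ 0.4200431  -0.31376272  0.10016872]
```

Call:
move_arm(motion=[{"tx":0,"ty":0.002,"tz":0.04,"twist":0},{"tx":0,"ty":0,"tz":0.035,"twist":0},{"tx":0,"ty":0,"tz":0.015,"twist":0},{"tx":0,"ty":0,"tz":0.003,"twist":0},{"tx":0,"ty":0,"tz":0,"twist":0},{"tx":0,"ty":0,"tz":0,"twist":0}])

```text
clock: 11.4
position: [0.421, -0.3126, 0.0075]
ee_rot: [0.764, 3.045, -0.001]
force: [-0.3, -0.2, 0.4]
width: 0.901
gripper_force: 0.0
```

Call:
move_arm(motion=[{"tx":0,"ty":0,"tz":0,"twist":0},{"tx":0,"ty":0,"tz":0,"twist":0},{"tx":0,"ty":0,"tz":0,"twist":0},{"tx":0,"ty":0,"tz":0,"twist":0},{"tx":0,"ty":0,"tz":0,"twist":0},{"tx":0,"ty":0,"tz":0,"twist":0},{"tx":0,"ty":0,"tz":0,"twist":0},{"tx":0,"ty":0,"tz":0,"twist":0}], gripper=1, squeeze=20)

```text
clock: 12.2
position: [0.4203, -0.3117, 0.0062]
ee_rot: [0.764, 3.047, 0.0]
force: [-0.3, 0.8, 1.7]
width: 0.478
gripper_force: 20.0
```

Call:
move_arm(motion=[{"tx":0,"ty":0,"tz":-0.02,"twist":0},{"tx":0,"ty":0,"tz":-0.04,"twist":0},{"tx":0,"ty":0,"tz":-0.045,"twist":0},{"tx":0,"ty":0,"tz":-0.04,"twist":0},{"tx":0,"ty":0,"tz":0,"twist":0}])

```text
clock: 12.7
position: [0.4222, -0.3139, 0.1556]
ee_rot: [0.763, 3.04, -0.003]
force: [0.7, -0.4, -1.4]
width: 0.483
gripper_force: 20.0
```

Run:
```python
from h import *
goto(.5368,.0142,.15,-.231); s=arm.observe(); print(s["joints"],s["position"],s["width"],s["gripper_force"])
```

```text
yaw 1.079 j7 2.05 shift [0.0539 0.3433 0.0052] twist units 0.834 (75.1 deg) t 12.7
[-0.07645279  0.43571645  0.84385704  1.95605923 -0.40967212  0.9200124
  2.05258176] [ 0.42221394 -0.31388664  0.15555967] 0.4825265802126727 19.957963675260544
```

Call:
move_arm(motion=[{"tx":0.007,"ty":0.045,"tz":0,"twist":0},{"tx":0.007,"ty":0.045,"tz":0,"twist":0},{"tx":0.007,"ty":0.045,"tz":0,"twist":0},{"tx":0.007,"ty":0.045,"tz":0,"twist":0},{"tx":0.007,"ty":0.045,"tz":0,"twist":0},{"tx":0.007,"ty":0.045,"tz":0,"twist":0},{"tx":0.007,"ty":0.045,"tz":0,"twist":0},{"tx":0.005,"ty":0.028,"tz":0,"twist":0}])

```text
clock: 13.5
position: [0.5347, 0.0204, 0.1501]
ee_rot: [-0.758, -3.048, -0.001]
force: [0.6, -0.6, -0.9]
width: 0.475
gripper_force: 20.0
```

Call:
move_arm(motion=[{"tx":0,"ty":0,"tz":0,"twist":0.083},{"tx":0,"ty":0,"tz":0,"twist":0.083},{"tx":0,"ty":0,"tz":0,"twist":0.083},{"tx":0,"ty":0,"tz":0,"twist":0.083},{"tx":0,"ty":0,"tz":0,"twist":0.083},{"tx":0,"ty":0,"tz":0,"twist":0.083},{"tx":0,"ty":0,"tz":0,"twist":0.084},{"tx":0,"ty":0,"tz":0,"twist":0.084},{"tx":0,"ty":0,"tz":0,"twist":0.084},{"tx":0,"ty":0,"tz":0,"twist":0.084},{"tx":0,"ty":0,"tz":0,"twist":0},{"tx":0,"ty":0,"tz":0,"twist":0}])

```text
clock: 14.7
position: [0.5341, 0.0161, 0.1505]
ee_rot: [2.458, 1.956, -0.002]
force: [0.2, 0.5, -1.4]
width: 0.483
gripper_force: 20.0
```

Run:
```python
from h import *
c=arm.calibration("wrist");im=arm.get_image("wrist");cv2.imwrite("pics/w6.png",im[:,:,::-1])
for k,p in dict(blue=(.5368,.0142),cream=(.638,-.0098),green=(.6145,-.111)).items():
    try: felt(im,c,k,p)
    except Exception as e: print(k,e)
goto(.5368,.0142,.015,-.231); s=arm.observe(); print(s["joints"],s["position"],s["width"],s["gripper_force"])
```

```text
blob [ 230  141  107   98 6671] [284.5 172.8]
blue [[336.0, 141.0], [331.0, 238.0], [233.0, 212.0], [231.0, 141.0]] [[0.5941, 0.0488], [0.5729, -0.0433], [0.486, 0.0044], [0.5021, 0.07]] mean [0.5388 0.02  ] sides [0.0944 0.0946 0.0992 0.0675]
blob [  340   141   111    99 10016] [393.4 189.3]
cream [[450.0, 141.0], [435.0, 239.0], [340.0, 238.0], [346.0, 141.0]] [[0.6939, 0.0259], [0.6726, -0.0672], [0.5816, -0.0453], [0.6029, 0.0468]] mean [ 0.6377 -0.0099] sides [0.0934 0.0956 0.0937 0.0946]
blob [     0      0    560    420 234243] [279.  209.3]
green [[559.0, 419.0], [0.0, 419.0], [0.0, 0.0], [559.0, 0.0]] [[0.7972, -0.3358], [0.143, -0.187], [0.3519, 0.2188], [0.7866, 0.1187]] mean [ 0.5197 -0.0463] sides [0.4547 0.6709 0.4564 0.446 ]
yaw -0.227 j7 0.37 shift [-0.0012  0.003   0.1357] twist units 0.003 (0.2 deg) t 14.75
[-0.9168273   0.63205676  1.20758367  1.94605419 -0.68596163  1.05789276
  0.3691963 ] [0.53419292 0.01612263 0.15074919] 0.4775159370017341 19.957927018404007
```

View pics/w6.png

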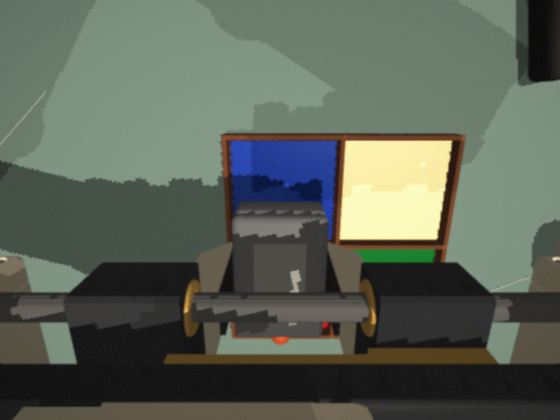

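Blue and cream agree with the tray fit, and the box is held square over blue. I'll lower it.

Call:
move_arm(motion=[{"tx":-0.001,"ty":0.003,"tz":0.035,"twist":0},{"tx":0,"ty":0,"tz":0.04,"twist":0},{"tx":0,"ty":0,"tz":0.035,"twist":0},{"tx":0,"ty":0,"tz":0.015,"twist":0},{"tx":0,"ty":0,"tz":0,"twist":0},{"tx":0,"ty":0,"tz":0,"twist":0}])

```text
clock: 15.35
position: [0.5378, 0.0141, 0.0272]
ee_rot: [2.461, 1.952, 0.001]
force: [-1.0, 0.6, -0.7]
width: 0.48
gripper_force: 20.0
```

Run:
```python
from h import *
goto(.5368,.014,.0145,-.231); s=arm.observe(); print(s["joints"],s["position"],s["force"])
```

```text
yaw -0.230 j7 0.52 shift [-0.0003 -0.001   0.0127] twist units 0.001 (0.1 deg) t 15.35
[-0.77594982  0.77546002  0.99717667  2.03694771 -0.90028267  0.84866097
  0.5235088 ] [0.53783917 0.01408705 0.02723488] [-1.03816094  0.5739388  -0.68634792]
```

Call:
move_arm(motion=[{"tx":0,"ty":-0.0007,"tz":0.006,"twist":0},{"tx":0,"ty":0,"tz":0.004,"twist":0},{"tx":0,"ty":0,"tz":0.002,"twist":0},{"tx":0,"ty":0,"tz":0,"twist":0},{"tx":0,"ty":0,"tz":0,"twist":0}])

```text
clock: 15.85
position: [0.5365, 0.0147, 0.0143]
ee_rot: [2.462, 1.951, 0.0]
force: [0.0, 0.5, -1.0]
width: 0.475
gripper_force: 20.0
```

Call:
move_arm(motion=[{"tx":0,"ty":0,"tz":0.001,"twist":0},{"tx":0,"ty":0,"tz":0,"twist":0}])

```text
clock: 16.05
position: [0.5366, 0.0147, 0.0141]
ee_rot: [-2.462, -1.951, -0.002]
force: [-3.7, 1.4, 14.7]
width: 0.477
gripper_force: 20.0
```

Call:
move_arm(motion=[{"tx":0,"ty":0,"tz":0,"twist":0},{"tx":0,"ty":0,"tz":0,"twist":0},{"tx":0,"ty":0,"tz":0,"twist":0},{"tx":0,"ty":0,"tz":-0.01,"twist":0},{"tx":0,"ty":0,"tz":-0.02,"twist":0},{"tx":0,"ty":0,"tz":-0.04,"twist":0},{"tx":0,"ty":0,"tz":-0.045,"twist":0},{"tx":0,"ty":0,"tz":-0.045,"twist":0},{"tx":0,"ty":0,"tz":-0.03,"twist":0}], gripper=-0.13)

```text
clock: 16.95
position: [0.5369, 0.0138, 0.2065]
ee_rot: [2.462, 1.949, 0.002]
force: [0.7, -0.1, -0.8]
width: 0.565
gripper_force: 0.0
```

Run:
```python
from h import *
goto(.53,.435,.2,None); s=arm.observe(); print(s["joints"],s["position"],s["force"])
im=arm.get_image("top");c=arm.calibration("top")
cv2.imwrite("pics/t2.png",cv2.resize(im[130:270,80:470,::-1],None,fx=2,fy=2,interpolation=cv2.INTER_CUBIC))
# dog fit from top
H,S,V=[a.astype(int) for a in cv2.split(cv2.cvtColor(im,cv2.COLOR_RGB2HSV))]
for r in arm.regions_of("top","white_dog"):
    m=r["region"]; print(r["conf"],np.array(r["point"])*[560,420],m.sum(),im[m].mean(0))
```

```text
yaw -0.231 j7 0.29 shift [ 0.4084 -0.1033  0.0062] twist units 0.000 (0.0 deg) t 16.95
[-0.95672871  0.56389035  1.26189047  1.87616229 -0.59258858  1.14723719
  0.29024808] [0.53688349 0.01382791 0.20646763] [ 0.72666618 -0.11333431 -0.84460104]
0.83 [102.704 178.584] 297 [ 93.33333333  61.14141414 102.72053872]
0.71 [149.072 178.08 ] 282 [ 55.76241135 124.12411348 113.07446809]
0.69 [128.8   205.212] 267 [166.61797753 165.5917603  152.71910112]
```

View pics/t2.png

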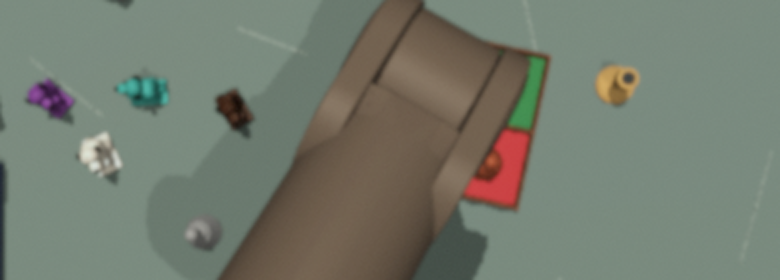

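The white dog is at about (100,155) in this crop, and the red bell stands in place. I'll move over the dog.

Call:
move_arm(motion=[{"tx":0.045,"ty":-0.012,"tz":0,"twist":0},{"tx":0.045,"ty":-0.012,"tz":0,"twist":0},{"tx":0.045,"ty":-0.012,"tz":0,"twist":0},{"tx":0.045,"ty":-0.011,"tz":0,"twist":0},{"tx":0.045,"ty":-0.011,"tz":0,"twist":0},{"tx":0.045,"ty":-0.011,"tz":0,"twist":0},{"tx":0.045,"ty":-0.011,"tz":0,"twist":0},{"tx":0.045,"ty":-0.011,"tz":0,"twist":0},{"tx":0.045,"ty":-0.011,"tz":0,"twist":0},{"tx":0,"ty":0,"tz":0,"twist":0},{"tx":0,"ty":0,"tz":0,"twist":0},{"tx":0,"ty":0,"tz":0,"twist":0}], gripper=-0.8)

```text
clock: 18.25
position: [0.5298, 0.4306, 0.203]
ee_rot: [2.463, 1.948, -0.001]
force: [0.4, -0.7, 0.9]
width: 0.899
gripper_force: 0.0
```

Run:
```python
from h import *
c=arm.calibration("wrist");im=arm.get_image("wrist");cv2.imwrite("pics/w7.png",im[:,:,::-1])
s=arm.observe(); print(s["joints"],s["position"])
for r in arm.place_of("wrist","white_dog"): px=np.array(r["point"])*[560,420]; print(r["conf"],px,world(c,px,0))
goto(.53,.435,.2,None)
```

```text
[-1.381275    0.81155299  1.19452626  1.50201933 -0.76285224  1.35057251
 -0.35847388] [0.53000078 0.43039029 0.20324456]
0.94 [334.488 100.212] [0.60450119 0.4953992  0.        ]
0.86 [359.408 211.218] [0.61040027 0.36848312 0.        ]
0.59 [280.224 177.114] [0.53071789 0.42858707 0.        ]
yaw -0.233 j7 -0.36 shift [ 0.0043 -0.0011  0.0034] twist units 0.000 (0.0 deg) t 18.35
```

View pics/w7.png

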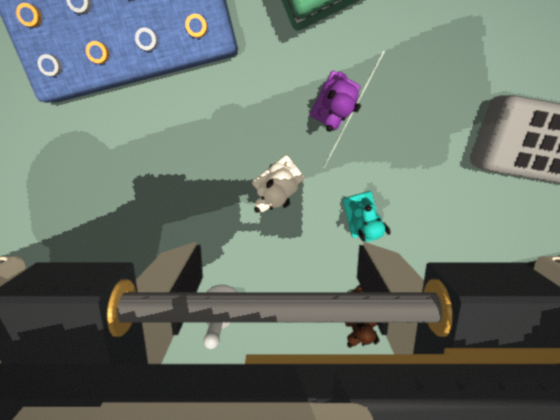

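Run:
```python
from h import *
c=arm.calibration("wrist");im=arm.get_image("wrist")
cv2.imwrite("pics/w7c.png",cv2.resize(im[140:235,220:340,::-1],None,fx=5,fy=5,interpolation=cv2.INTER_CUBIC))
rs=arm.regions_of("wrist","white_dog")
rs=[r for r in rs if np.hypot(*(np.array(r["point"])*[560,420]-[280,182]))<25]
m=rs[0]["region"]; print(rs[0]["conf"],m.sum())
x,y,w=fit(c,m,"dog",(.53,.43),np.arange(0,6.2,.78))
for yw in(w,w+np.pi): print(yw,"muzzle px",pix(c,(x-.025*np.cos(yw),y-.025*np.sin(yw),.055)),"ctr",pix(c,(x,y,.03)))
goto(x,y,.1,w+np.pi/2)
```

```text
0.59 1731
  yaw0 0.00 -> x 0.5272 y 0.4263 yaw 0.513 iou 0.836
  yaw0 0.78 -> x 0.5261 y 0.4260 yaw 0.448 iou 0.830
  yaw0 1.56 -> x 0.5272 y 0.4262 yaw 0.481 iou 0.841
  yaw0 2.34 -> x 0.5246 y 0.4273 yaw 3.279 iou 0.788
  yaw0 3.12 -> x 0.5263 y 0.4262 yaw 3.621 iou 0.821
  yaw0 3.90 -> x 0.5277 y 0.4259 yaw 3.618 iou 0.826
  yaw0 4.68 -> x 0.5272 y 0.4259 yaw 6.717 iou 0.833
  yaw0 5.46 -> x 0.5271 y 0.4262 yaw 6.760 iou 0.840
0.48052427792124464 muzzle px [257.82487373 209.28385845] ctr [277.32768928 186.64237396]
3.6221169315110378 muzzle px [297.08285732 176.54581139] ctr [277.32768928 186.64237396]
yaw -0.232 j7 -0.36 shift [-0.0054 -0.0015  0.1035] twist units 0.546 (49.2 deg) t 18.45
```

View pics/w7c.png

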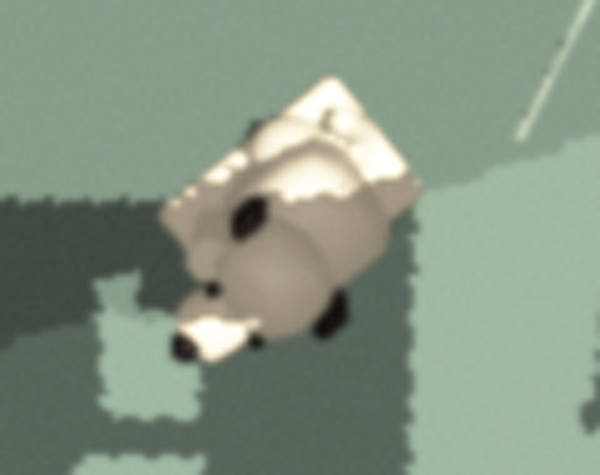

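Run:
```python
from h import *
c=arm.calibration("wrist")
a,b,d=[world(c,q,.006)[:2] for q in((287,155),(304,177),(252.4,182.6))]
ctr=(b+d)/2; print(ctr,np.linalg.norm(a-b),np.linalg.norm(a-d)); v=a-d; w=np.arctan2(v[1],v[0]);v2=a-b; print("yaw",w,"from short",np.arctan2(v2[1],v2[0])-np.pi/2)
goto(ctr[0],ctr[1],.1,w+np.pi/2)
```

```text
[0.52819925 0.42815611] 0.030707877245959796 0.04880392005929292
yaw 0.44548044681569504 from short 0.42977912172977817
yaw -0.232 j7 -0.36 shift [-0.0033 -0.001   0.1035] twist units 0.568 (51.2 deg) t 18.45
```

Call:
move_arm(motion=[{"tx":-0.0033,"ty":-0.001,"tz":0.01,"twist":0},{"tx":0,"ty":0,"tz":0.01,"twist":0.081},{"tx":0,"ty":0,"tz":0.01,"twist":0.081},{"tx":0,"ty":0,"tz":0.01,"twist":0.081},{"tx":0,"ty":0,"tz":0.01,"twist":0.081},{"tx":0,"ty":0,"tz":0.01,"twist":0.081},{"tx":0,"ty":0,"tz":0.01,"twist":0.081},{"tx":0,"ty":0,"tz":0.01,"twist":0.082},{"tx":0,"ty":0,"tz":0,"twist":0},{"tx":0,"ty":0,"tz":0,"twist":0},{"tx":0,"ty":0,"tz":0,"twist":0}], gripper=-0.4)

```text
clock: 19.55
position: [0.5281, 0.4292, 0.1237]
ee_rot: [-3.062, -0.702, -0.001]
force: [0.2, -0.5, 0.2]
width: 0.7
gripper_force: 0.0
```

Run:
```python
from h import *
c=arm.calibration("wrist");im=arm.get_image("wrist");cv2.imwrite("pics/w8.png",im[:,:,::-1])
print(arm.observe()["position"],arm.observe()["joints"])
for q in("center",(.5282,.4282,.006)),: pass
print(pix(c,(.5282,.4282,.006)))
goto(.5282,.4282,.015,.445+np.pi/2)
```

```text
[0.52816239 0.42927629 0.12381817] [-1.4040978   0.95879302  1.26761186  1.59817028 -0.94318369  1.30716831
 -1.10842033]
[279.47452581 198.33895399]
yaw -1.120 j7 -1.11 shift [-0.0005  0.001   0.1088] twist units 0.003 (0.3 deg) t 19.6
```

View pics/w8.png

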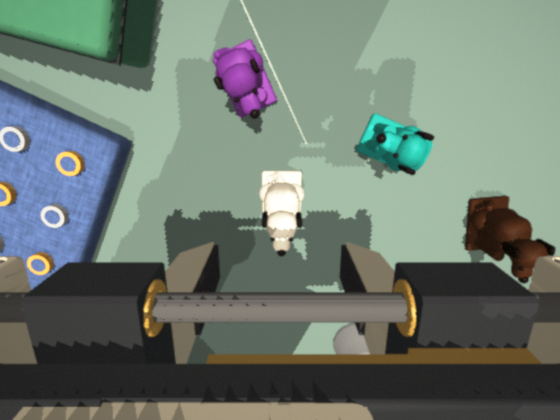

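The white dog is straight between the fingers at (281,205), and no neighbour is in the finger path. I'll descend and grip it.

Call:
move_arm(motion=[{"tx":0,"ty":0.001,"tz":0.035,"twist":0},{"tx":0,"ty":0,"tz":0.035,"twist":0},{"tx":0,"ty":0,"tz":0.03,"twist":0},{"tx":0,"ty":0,"tz":0.007,"twist":0},{"tx":0,"ty":0,"tz":0,"twist":0},{"tx":0,"ty":0,"tz":0,"twist":0}])

```text
clock: 20.2
position: [0.5294, 0.4286, 0.018]
ee_rot: [-3.062, -0.699, -0.003]
force: [-0.1, -0.2, 0.7]
width: 0.699
gripper_force: 0.0
```

Call:
move_arm(motion=[{"tx":0,"ty":0,"tz":0,"twist":0},{"tx":0,"ty":0,"tz":0,"twist":0},{"tx":0,"ty":0,"tz":0,"twist":0},{"tx":0,"ty":0,"tz":0,"twist":0},{"tx":0,"ty":0,"tz":0,"twist":0},{"tx":0,"ty":0,"tz":0,"twist":0},{"tx":0,"ty":0,"tz":0,"twist":0},{"tx":0,"ty":0,"tz":0,"twist":0}], gripper=1, squeeze=18)

```text
clock: 21.0
position: [0.5284, 0.4284, 0.0163]
ee_rot: [-3.063, -0.698, -0.0]
force: [0.3, -0.3, 2.2]
width: 0.306
gripper_force: 18.0
```

Run:
```python
from h import *
s=arm.observe(); print(s["position"],s["joints"],s["width"]*92,s["gripper_force"])
goto(.6145,-.111,.16,1.339)
```

```text
[0.52839507 0.42838319 0.016305  ] [-1.37301541  1.06679651  1.16477351  1.67208669 -1.06521107  1.1669171
 -1.03507488] 28.183344184932412 18.000231385231018
yaw -1.123 j7 -1.04 shift [-0.1561  0.5234 -0.1438] twist units 0.433 (39.0 deg) t 21.0
```

Call:
move_arm(motion=[{"tx":0,"ty":0,"tz":-0.02,"twist":0},{"tx":0,"ty":0,"tz":-0.04,"twist":0},{"tx":0,"ty":0,"tz":-0.045,"twist":0},{"tx":0,"ty":0,"tz":-0.04,"twist":0},{"tx":-0.013,"ty":0.0436,"tz":0,"twist":0},{"tx":-0.013,"ty":0.0436,"tz":0,"twist":0},{"tx":-0.013,"ty":0.0436,"tz":0,"twist":0},{"tx":-0.013,"ty":0.0436,"tz":0,"twist":0},{"tx":-0.013,"ty":0.0436,"tz":0,"twist":0},{"tx":-0.013,"ty":0.0436,"tz":0,"twist":0}])

```text
clock: 22.0
position: [0.5714, 0.1568, 0.1624]
ee_rot: [-3.063, -0.697, -0.001]
force: [1.0, 0.3, -2.2]
width: 0.3
gripper_force: 18.0
```

Call:
move_arm(motion=[{"tx":-0.013,"ty":0.0436,"tz":0,"twist":0},{"tx":-0.013,"ty":0.0436,"tz":0,"twist":0},{"tx":-0.013,"ty":0.0436,"tz":0,"twist":0},{"tx":-0.013,"ty":0.0436,"tz":0,"twist":0},{"tx":-0.013,"ty":0.0436,"tz":0,"twist":0},{"tx":-0.013,"ty":0.0436,"tz":0,"twist":0},{"tx":0,"ty":0,"tz":0,"twist":0.0866},{"tx":0,"ty":0,"tz":0,"twist":0.0866},{"tx":0,"ty":0,"tz":0,"twist":0.0866},{"tx":0,"ty":0,"tz":0,"twist":0.0866},{"tx":0,"ty":0,"tz":0,"twist":0.0866},{"tx":0,"ty":0,"tz":0,"twist":0}])

```text
clock: 23.2
position: [0.6143, -0.1111, 0.1621]
ee_rot: [3.12, -0.368, 0.0]
force: [0.1, -0.3, -1.2]
width: 0.304
gripper_force: 18.0
```

Call:
move_arm(motion=[{"tx":0,"ty":0,"tz":0,"twist":0},{"tx":0,"ty":0,"tz":0,"twist":0},{"tx":0,"ty":0,"tz":0,"twist":0},{"tx":0,"ty":0,"tz":0,"twist":0}])

```text
clock: 23.6
position: [0.6145, -0.1108, 0.1613]
ee_rot: [-3.121, 0.362, -0.0]
force: [0.0, 0.7, -1.2]
width: 0.303
gripper_force: 18.0
```

Run:
```python
from h import *
c=arm.calibration("wrist");im=arm.get_image("wrist");cv2.imwrite("pics/w9.png",im[:,:,::-1])
for k,p in dict(green=(.6445,-.125),cream=(.638,-.0098)).items(): felt(im,c,k,p)
s=arm.observe(); print(s["position"],s["joints"],s["width"]*92,s["gripper_force"])
goto(.6145,-.111,.0245,1.339)
```

```text
blob [ 228  138  103   95 7882] [279.6 177.4]
green [[330.0, 138.0], [326.0, 232.0], [233.0, 232.0], [229.0, 138.0]] [[0.6502, -0.1681], [0.5585, -0.1469], [0.58, -0.0549], [0.6716, -0.0767]] mean [ 0.6151 -0.1117] sides [0.0939 0.0942 0.0944 0.0942]
blob [ 117  137  106   97 9226] [171.5 184.4]
cream [[217.0, 231.0], [130.0, 233.0], [117.0, 140.0], [217.0, 138.0]] [[0.5847, -0.0394], [0.6028, 0.0473], [0.6936, 0.0254], [0.6742, -0.0658]] mean [ 0.6388 -0.0081] sides [0.0933 0.0886 0.0935 0.0933]
[ 0.61443401 -0.11072615  0.16123127] [-0.61701006  0.8196142   1.27179289  1.71339791 -0.82535123  1.25564577
 -0.9483333 ] 27.514271226101616 17.999921143054962
yaw -1.802 j7 -0.95 shift [1.000e-04 3.000e-04 1.367e-01] twist units 0.000 (0.0 deg) t 23.65
```

View pics/w9.png

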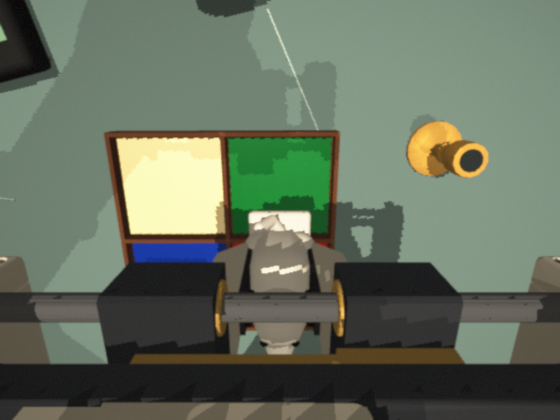

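Call:
move_arm(motion=[{"tx":0,"ty":0,"tz":0.035,"twist":0},{"tx":0,"ty":0,"tz":0.04,"twist":0},{"tx":0,"ty":0,"tz":0.035,"twist":0},{"tx":0,"ty":0,"tz":0.015,"twist":0},{"tx":0,"ty":0,"tz":0.006,"twist":0},{"tx":0,"ty":0,"tz":0,"twist":0},{"tx":0,"ty":0,"tz":0,"twist":0},{"tx":0,"ty":0,"tz":0,"twist":0}])

```text
clock: 24.45
position: [0.6154, -0.1111, 0.0317]
ee_rot: [3.12, -0.363, 0.004]
force: [-0.1, 0.8, -0.6]
width: 0.303
gripper_force: 18.0
```

Run:
```python
from h import *
goto(.6149,-.1115,.0243,1.339)
```

```text
yaw -1.803 j7 -0.84 shift [-0.0004  0.0005  0.0074] twist units -0.000 (-0.0 deg) t 24.45
```

Call:
move_arm(motion=[{"tx":0,"ty":0,"tz":0.004,"twist":0},{"tx":0,"ty":0,"tz":0.003,"twist":0},{"tx":0,"ty":0,"tz":0,"twist":0},{"tx":0,"ty":0,"tz":0,"twist":0}])

```text
clock: 24.85
position: [0.6151, -0.1107, 0.0238]
ee_rot: [-3.12, 0.363, -0.002]
force: [-0.4, 0.7, 5.3]
width: 0.304
gripper_force: 18.0
```

Call:
move_arm(motion=[{"tx":0,"ty":0,"tz":0.0007,"twist":0},{"tx":0,"ty":0,"tz":0,"twist":0}])

```text
clock: 25.05
position: [0.6151, -0.1107, 0.0237]
ee_rot: [-3.12, 0.363, -0.002]
force: [-2.7, 3.0, 12.5]
width: 0.305
gripper_force: 18.0
```

Call:
move_arm(motion=[{"tx":0,"ty":0,"tz":0,"twist":0},{"tx":0,"ty":0,"tz":0,"twist":0},{"tx":0,"ty":0,"tz":0,"twist":0},{"tx":0,"ty":0,"tz":0,"twist":0},{"tx":0,"ty":0,"tz":-0.01,"twist":0},{"tx":0,"ty":0,"tz":-0.03,"twist":0},{"tx":0,"ty":0,"tz":-0.045,"twist":0},{"tx":0,"ty":0,"tz":-0.045,"twist":0},{"tx":0,"ty":0,"tz":-0.045,"twist":0},{"tx":0,"ty":0,"tz":0,"twist":0},{"tx":0,"ty":0,"tz":0,"twist":0}], gripper=0)

```text
clock: 26.15
position: [0.6149, -0.111, 0.199]
ee_rot: [-3.12, 0.363, -0.004]
force: [0.6, 0.0, -0.2]
width: 0.5
gripper_force: 0.0
```

Run:
```python
from h import *
c=arm.calibration("wrist");im=arm.get_image("wrist")
H,S,V=[a.astype(int) for a in cv2.split(cv2.cvtColor(im,cv2.COLOR_RGB2HSV))]
q=pix(c,(.617,-.26,.02)).astype(int); print(q)
m=blob(im,q,(H>8)&(H<35)&(S>110))
x,y,_=fit(c,m,"stick",(.617,-.26))
s=arm.observe(); print(s["position"],s["joints"])
goto(x,y,.16,None)
```

```text
[421 147]
blob [ 394  120   68   49 2240] [422.7 145.6]
  yaw0 0.00 -> x 0.6173 y -0.2623 yaw 0.024 iou 0.814
[ 0.61430683 -0.11050636  0.19756437] [-0.62045978  0.75961912  1.26529239  1.67162869 -0.75396261  1.28834866
 -1.00654193]
yaw -1.803 j7 -1.01 shift [0.0378 0.1471 0.0374] twist units 0.000 (0.0 deg) t 26.2
```

Call:
move_arm(motion=[{"tx":0.01,"ty":0.037,"tz":0,"twist":0},{"tx":0.01,"ty":0.037,"tz":0.01,"twist":0},{"tx":0.009,"ty":0.037,"tz":0.02,"twist":0},{"tx":0.009,"ty":0.036,"tz":0.02,"twist":0},{"tx":0,"ty":0,"tz":0,"twist":0},{"tx":0,"ty":0,"tz":0,"twist":0},{"tx":0,"ty":0,"tz":0,"twist":0},{"tx":0,"ty":0,"tz":0,"twist":0},{"tx":0,"ty":0,"tz":0,"twist":0}], gripper=-0.5)

```text
clock: 27.1
position: [0.6183, -0.2613, 0.1477]
ee_rot: [-3.12, 0.36, -0.001]
force: [0.4, 0.1, 0.2]
width: 0.748
gripper_force: 0.0
```

Run:
```python
from h import *
c=arm.calibration("wrist");im=arm.get_image("wrist");cv2.imwrite("pics/w10.png",im[:,:,::-1])
H,S,V=[a.astype(int) for a in cv2.split(cv2.cvtColor(im,cv2.COLOR_RGB2HSV))]
q=pix(c,(.617,-.262,.02)).astype(int); print(q)
m=blob(im,q,(H>8)&(H<35)&(S>110))
x,y,_=fit(c,m,"stick",(.617,-.26))
s=arm.observe(); print(s["position"],s["joints"])
goto(x,y,.037,None)
```

```text
[279 196]
blob [ 255  164   54   65 2293] [281.7 191.8]
  yaw0 0.00 -> x 0.6171 y -0.2638 yaw 0.152 iou 0.800
[ 0.6181703  -0.26149715  0.14768697] [-0.30289565  0.84083718  1.15305636  1.59850067 -0.8029439   1.24422947
 -0.79995097]
yaw -1.801 j7 -0.80 shift [-0.0005  0.0025  0.1107] twist units 0.000 (0.0 deg) t 27.15
```

View pics/w10.png

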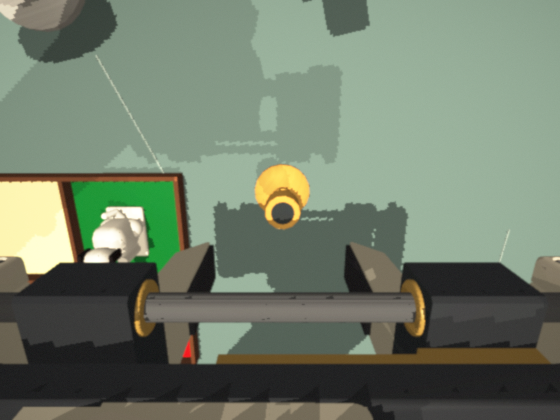

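Run:
```python
from h import *
c=arm.calibration("wrist")
print(world(c,(282.5,212),.066),world(c,(282,189.5),.011))
goto(*((world(c,(282.5,212),.066)+world(c,(282,189.5),.011))/2)[:2],.037)
```

```text
[ 0.61735657 -0.26441032  0.066     ] [ 0.62029943 -0.26507394  0.011     ]
yaw -1.801 j7 -0.80 shift [0.0013 0.003  0.1107] twist units 0.000 (0.0 deg) t 27.15
```

Measurements agree to within about 2 mm. I'll descend and grip the cup.

Call:
move_arm(motion=[{"tx":0.0005,"ty":0.003,"tz":0.035,"twist":0},{"tx":0,"ty":0,"tz":0.04,"twist":0},{"tx":0,"ty":0,"tz":0.035,"twist":0},{"tx":0,"ty":0,"tz":0,"twist":0},{"tx":0,"ty":0,"tz":0,"twist":0}])

```text
clock: 27.65
position: [0.6176, -0.2656, 0.0382]
ee_rot: [3.12, -0.363, -0.0]
force: [-0.6, -1.0, 0.4]
width: 0.749
gripper_force: 0.0
```

Call:
move_arm(motion=[{"tx":0,"ty":0,"tz":0,"twist":0},{"tx":0,"ty":0,"tz":0,"twist":0},{"tx":0,"ty":0,"tz":0,"twist":0},{"tx":0,"ty":0,"tz":0,"twist":0},{"tx":0,"ty":0,"tz":0,"twist":0},{"tx":0,"ty":0,"tz":0,"twist":0},{"tx":0,"ty":0,"tz":0,"twist":0},{"tx":0,"ty":0,"tz":0,"twist":0},{"tx":0,"ty":0,"tz":0,"twist":0}], gripper=1, squeeze=22)

```text
clock: 28.55
position: [0.6177, -0.2653, 0.0376]
ee_rot: [-3.12, 0.363, -0.0]
force: [-0.3, 1.9, 2.0]
width: 0.296
gripper_force: 22.0
```

Run:
```python
from h import *
s=arm.observe(); print(s["position"],s["joints"],s["width"]*92,s["gripper_force"])
goto(.6382,-.0095,.2,None)
```

```text
[ 0.61767277 -0.26534096  0.03755356] [-0.25557254  0.95024309  1.04737236  1.68042169 -0.92321092  1.08415495
 -0.71518086] 27.2082979927667 22.000152468681335
yaw -1.802 j7 -0.72 shift [-0.0387 -0.2538 -0.1623] twist units 0.000 (0.0 deg) t 28.55
```

Call:
move_arm(motion=[{"tx":0,"ty":0,"tz":-0.02,"twist":0},{"tx":0,"ty":0,"tz":-0.04,"twist":0},{"tx":0,"ty":0,"tz":-0.04,"twist":0},{"tx":0,"ty":0,"tz":-0.03,"twist":0},{"tx":-0.006,"ty":-0.042,"tz":0,"twist":0},{"tx":-0.006,"ty":-0.042,"tz":0,"twist":0},{"tx":-0.006,"ty":-0.042,"tz":0,"twist":0},{"tx":-0.006,"ty":-0.042,"tz":0,"twist":0}])

```text
clock: 29.35
position: [0.6325, -0.0955, 0.1687]
ee_rot: [3.12, -0.365, 0.001]
force: [0.6, 0.4, -2.3]
width: 0.297
gripper_force: 22.0
```

Run:
```python
from h import *
s=arm.observe(); print(s["position"],s["joints"],s["width"]*92,s["gripper_force"])
goto(.6382,-.0095,.16,None)
```

```text
[ 0.63246101 -0.09551804  0.16870627] [-0.61308883  0.79870647  1.21834819  1.66425457 -0.78627729  1.25359981
 -1.02907975] 27.34405544133368 21.99899286031723
yaw -1.804 j7 -1.03 shift [-0.0143 -0.085   0.0087] twist units 0.000 (0.0 deg) t 29.35
```

Call:
move_arm(motion=[{"tx":-0.007,"ty":-0.043,"tz":0,"twist":0},{"tx":-0.007,"ty":-0.042,"tz":0,"twist":0},{"tx":0,"ty":0,"tz":0,"twist":0},{"tx":0,"ty":0,"tz":0,"twist":0},{"tx":0,"ty":0,"tz":0,"twist":0},{"tx":0,"ty":0,"tz":0,"twist":0},{"tx":0,"ty":0,"tz":0,"twist":0}])

```text
clock: 30.05
position: [0.6385, -0.0122, 0.1678]
ee_rot: [3.12, -0.367, 0.0]
force: [-0.7, 0.7, -2.4]
width: 0.297
gripper_force: 22.0
```

Run:
```python
from h import *
c=arm.calibration("wrist");im=arm.get_image("wrist");cv2.imwrite("pics/w11.png",im[:,:,::-1])
felt(im,c,"cream",(.665,-.03))
s=arm.observe(); print(s["position"],s["joints"],s["width"]*92,s["gripper_force"])
goto(.6382,-.0095,.0455,None)
```

```text
blob [     0      0    560    420 230710] [279.4 210.1]
cream [[559.0, 419.0], [0.0, 419.0], [0.0, 0.0], [559.0, 0.0]] [[0.2597, -0.2876], [0.4235, 0.4032], [0.8507, 0.1792], [0.7415, -0.2798]] mean [0.5688 0.0037] sides [0.4818 0.71   0.4824 0.4718]
[ 0.63851809 -0.01187228  0.16769863] [-0.74842461  0.80568906  1.22950458  1.66790056 -0.79570383  1.2580935
 -1.15208254] 27.370397657415587 21.999703645706177
yaw -1.805 j7 -1.15 shift [-0.0009 -0.0022  0.1222] twist units 0.000 (0.0 deg) t 30.1
```

View pics/w11.png

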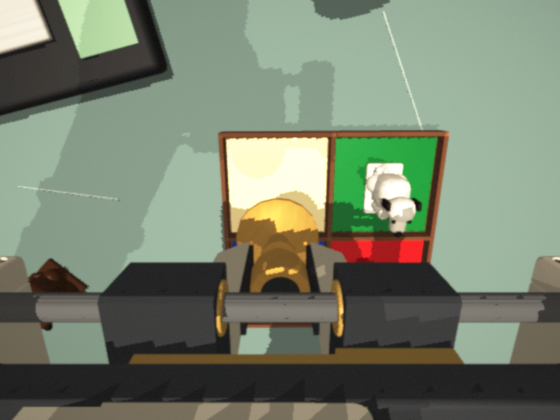

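Cream is clear below the candlestick and the dog stands mid-green at (388,190). That is my 14th picture, so I'll check by numbers from here. Lowering now.

Call:
move_arm(motion=[{"tx":-0.0007,"ty":-0.002,"tz":0.035,"twist":0},{"tx":0,"ty":0,"tz":0.04,"twist":0},{"tx":0,"ty":0,"tz":0.03,"twist":0},{"tx":0,"ty":0,"tz":0.01,"twist":0},{"tx":0,"ty":0,"tz":0,"twist":0},{"tx":0,"ty":0,"tz":0,"twist":0},{"tx":0,"ty":0,"tz":0,"twist":0}])

```text
clock: 30.8
position: [0.6396, -0.009, 0.0543]
ee_rot: [-3.12, 0.364, -0.004]
force: [0.3, -0.3, -1.8]
width: 0.297
gripper_force: 22.0
```

Run:
```python
from h import *
goto(.6382,-.0097,.0456,None)
```

```text
yaw -1.803 j7 -1.06 shift [-0.0012  0.001   0.0087] twist units 0.000 (0.0 deg) t 30.8
```

Call:
move_arm(motion=[{"tx":-0.001,"ty":0.0008,"tz":0.005,"twist":0},{"tx":0,"ty":0,"tz":0.002,"twist":0},{"tx":0,"ty":0,"tz":0,"twist":0},{"tx":0,"ty":0,"tz":0,"twist":0}])

```text
clock: 31.2
position: [0.6373, -0.009, 0.0456]
ee_rot: [-3.12, 0.363, -0.0]
force: [0.7, 0.3, -1.7]
width: 0.295
gripper_force: 22.0
```

Call:
move_arm(motion=[{"tx":0,"ty":0,"tz":0.001,"twist":0},{"tx":0,"ty":0,"tz":0,"twist":0}])

```text
clock: 31.4
position: [0.6378, -0.0089, 0.0453]
ee_rot: [-3.12, 0.363, -0.002]
force: [-0.5, 2.0, 6.3]
width: 0.299
gripper_force: 22.0
```

Contact is made. I'll release, lift, and back away so the cameras can see the tray.

Call:
move_arm(motion=[{"tx":0,"ty":0,"tz":0,"twist":0},{"tx":0,"ty":0,"tz":0,"twist":0},{"tx":0,"ty":0,"tz":0,"twist":0},{"tx":0,"ty":0,"tz":0,"twist":0},{"tx":0,"ty":0,"tz":-0.01,"twist":0},{"tx":0,"ty":0,"tz":-0.03,"twist":0},{"tx":0,"ty":0,"tz":-0.045,"twist":0},{"tx":0,"ty":0,"tz":-0.045,"twist":0},{"tx":0,"ty":0,"tz":-0.045,"twist":0},{"tx":-0.03,"ty":0,"tz":0,"twist":0},{"tx":-0.03,"ty":0,"tz":0,"twist":0},{"tx":0,"ty":0,"tz":0,"twist":0}], gripper=0)

```text
clock: 32.6
position: [0.5759, 0.0051, 0.2203]
ee_rot: [-3.118, 0.365, 0.002]
force: [0.1, 0.3, -0.4]
width: 0.5
gripper_force: 0.0
```

Run:
```python
from h import *
s=arm.observe(); print(s["position"],s["joints"])
goto(.40,.25,.25,None)
```

```text
[0.57593359 0.00511851 0.22025759] [-0.88366622  0.63943272  1.27594202  1.76299326 -0.64959565  1.24379652
 -1.2377864 ]
yaw -1.804 j7 -1.24 shift [-0.2278 -0.1977 -0.0289] twist units 0.000 (0.0 deg) t 32.6
```

Call:
move_arm(motion=[{"tx":-0.025,"ty":-0.04,"tz":-0.01,"twist":0},{"tx":-0.025,"ty":-0.04,"tz":-0.01,"twist":0},{"tx":-0.025,"ty":-0.04,"tz":0,"twist":0},{"tx":-0.025,"ty":-0.04,"tz":0,"twist":0},{"tx":-0.025,"ty":-0.04,"tz":0,"twist":0},{"tx":-0.025,"ty":-0.04,"tz":0,"twist":0},{"tx":-0.025,"ty":-0.04,"tz":0,"twist":0},{"tx":0,"ty":0,"tz":0,"twist":0},{"tx":0,"ty":0,"tz":0,"twist":0}])

```text
clock: 33.5
position: [0.4728, 0.3185, 0.2396]
ee_rot: [3.12, -0.359, 0.001]
force: [0.3, -1.0, -0.3]
width: 0.504
gripper_force: 0.0
```

Run:
```python
from h import *
im=arm.get_image("top");c=arm.calibration("top");F=dict(bell=(.5135,-.0875),box=(.5368,.014),dog=(.615,-.1115),stick=(.6382,-.0095))
for kind,q in dict(bell="copper_bell",box="snuff_box",dog="white_dog",stick="candlestick").items():
    for d in arm.regions_of("top",q):
        px=np.array(d["point"])*[560,420]; w=world(c,px,.02)[:2]
        if np.hypot(*(w-F[kind]))<.05:
            x,y,yw=fit(c,d["region"],kind,F[kind],(-.231,1.34) if kind in("box","dog") else (0,),z0=.008)
            print(kind,round(d["conf"],2),"off felt (mm, in top frame)",((np.array([x,y])-F[kind])*1e3).round(1))
for q,p in(("chrome_bell",None),("brown_dog",None)):
    for d in arm.look_for("top",q): px=np.array(d["point"])*[560,420]; print(q,round(d["conf"],2),px.round(),im[int(px[1]),int(px[0])])
s=arm.observe();print(s["position"],s["clock"])
```

```text
yaw0 0.00 -> x 0.5115 y -0.0830 yaw 0.096 iou 0.914
bell 0.6 off felt (mm, in top frame) [-2.   4.5]
  yaw0 0.00 -> x 0.5414 y -0.0680 yaw -0.956 iou 0.225
bell 0.42 off felt (mm, in top frame) [27.9 19.5]
  yaw0 -0.23 -> x 0.5357 y 0.0157 yaw 1.273 iou 0.881
  yaw0 1.34 -> x 0.5360 y 0.0165 yaw 1.399 iou 0.870
box 0.66 off felt (mm, in top frame) [-1.1  1.7]
  yaw0 -0.23 -> x 0.6134 y -0.1081 yaw -0.180 iou 0.829
  yaw0 1.34 -> x 0.6157 y -0.1033 yaw 1.143 iou 0.599
dog 0.75 off felt (mm, in top frame) [-1.6  3.4]
  yaw0 0.00 -> x 0.6346 y -0.0072 yaw 0.150 iou 0.822
stick 0.62 off felt (mm, in top frame) [-3.6  2.3]
chrome_bell 0.67 [180. 244.] [96 96 92]
brown_dog 0.54 [195. 183.] [68 43 31]
[0.473423   0.3164646  0.23971028] 33.85
```

Each piece fits upright within about 3 mm of its felt centre, both look-alikes are where they were, and the arm is clear.

```bash
python3 -c "
from cell import arm
print(arm.sign_off())"
```

```text
the job is handed in; nothing more can be done
None
```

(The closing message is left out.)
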